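Bolt a valve cradle down on a T-slot plate

TASK

Fasten the valve cradle down on the T-slot plate with the short T-bolt from the wooden kit block. Swing the valve's red lever in line with the valve body so that it no longer hangs over the lug; drop the bolt's head lengthwise into the open part of the slot that the cradle sits in, turn it a quarter turn clockwise so that the head catches squarely under the slot's lips, slide the upright bolt along the slot well into the cradle's open lug, and turn the nut clockwise until it clamps the lug tight. Leave the long bolt and all the other things on the worktop where they are.

Things in the scene. Friction and masses are not known exactly. Their poses are not given: they have to be found in the camera images.
- plate: fixed aluminium T-slot plate 130 (x) x 260 (y) x 27 mm, origin at its underside's centre. T-slots along y over its whole length at x = -30 (rear one, used here) and +30 mm (holds a fixed steel end stop, x 9..51, y 67..117, 70 mm above the worktop). Slot: mouth 21 mm wide, lips z 17.5..27 mm, channel below 29.5 mm wide, z 6..17.5 mm
- slot_entry (a point): point on the centre line of the rear slot, level with the plate's top (27 mm over the worktop), 55 mm from the plate's centre toward its +y end, in the slot's free half; axes as the plate's (slot along y)
- cradle: loose steel base (0.8 kg) 120 (x) x 56 (y) x 12 mm on the plate, keyed to slide along the rear slot; +x along the plate's +y. Origin on its underside (27 mm over the worktop) under the lever's pivot; base from x = -30 to 90 mm. Its +x end is the lug: U-slot 16 mm wide, closed at x = 58, open at x = 90 mm. Brass valve clipped across it within 21 mm of x = 0, top 50 mm above base underside
- lug_seat (a point): point in the cradle's U-slot where the bolt's axis belongs (cradle x = 66 mm, y = 0), level with the top of the lug (12 mm above the plate's top); axes as the cradle's
- valve_lever (a joint): angle of the valve's red lever: 1.57 = across the valve, pointing along the cradle's +x over the lug; 0 = in line with the valve body, pointing along the cradle's -y (over the plate, toward the robot). Turns about a vertical axis, stays where it is left (friction 0.05 N m), stops at 0 and 1.57
- lever_pivot (a point): on the lever's pivot axis, at mid-height of the lever; turns with the lever, which points along this point's -y axis
- lever_grip (a point): on the lever 60 mm from its pivot; the lever is 12 mm wide, 11 mm high (about 83 to 94 mm over the worktop) and ends 16 mm beyond this point, along the point's -y axis
- kit: fixed wooden kit block, 62 (x) x 170 (y) x 24 mm, origin at the centre of its underside; two rectangular pockets 12 mm deep at y = +50 and -50 mm, in which the two T-bolts stand upright, heads down. (A bottle shelf overhangs the back of the worktop from x = 0.61 m on, 0.42 m up: keep the wrist in front of it)
- bolt: short T-bolt, 65 mm long, 12 mm stud, 0.16 kg with nut, in either pocket; origin at the head's underside centre, z up. Head 18 (x) x 28 (y) x 9 mm; two opposite corners are relieved, so in the slot it turns a quarter turn clockwise (from above) from lengthwise to square, then stops at the channel walls; not anticlockwise. A groove in the stud's end shows the head's long (y) direction
- bolt_head (a point): centre of the short bolt's head, 4.5 mm above its underside; axes as the bolt's
- nut: flange nut on the short bolt: collar 29.6 mm wide, 4.5 mm high, above it a hexagon 20 mm across flats, 16 mm high; origin at the collar's underside, at the start 34.5 mm above the bolt's underside. Flats face its x axis and 60 and 120 degrees from it; at the start its axes are the bolt's and the stud stands out 8 mm above it
- nut_grip (a point): centre of the nut's hexagon, half-way up (12.5 mm above the collar's underside); axes as the nut's
- nut_turn (a joint): turn of the nut on its thread, 0 at the start, positive clockwise from above, 8 mm down per turn. The thread is stiff (0.06 N m, self-locking), so a bolt free to turn turns along with the nut. With the head drawn up under the lips the nut meets the lug at about 3.1 rad; 0.5 to 1 rad more clamps it well
- bolt_long: the long T-bolt (118 mm, same head and nut size, its nut 50 mm higher): too long for this lug, stays in the other pocket of the kit block; to be left alone
- ptfe_tape: roll of white thread tape, 52 x 15 mm, lying on the fixture plate; to be left alone
- tea_tin: tea tin, 74 x 92 mm; to be left alone
- cap_black: black bottle cap, 57 x 24 mm, between plate and kit block; to be left alone
- teaspoon: teaspoon, 132 mm long; to be left alone
- cup: white cup with a handle, 80 x 109 x 95 mm; to be left alone
- tea_strainer: wire tea strainer, 82 x 61 mm; to be left alone
- cap_grey: grey bottle cap, 69 x 24 mm; to be left alone
- spanner: open-ended spanner, 170 mm, lying behind the plate; to be left alone
There are look-alikes about, which are no part of the job. What is shaped like the bolt but green or orange is not meant.

How it is judged (in metres and radians):
On the way:
1. the bolt's head is in the rear slot under the lips and turned square to it (z of bolt_head in the frame of plate between 0.008 and 0.0165 m and x of bolt_head in the frame of plate between -0.034 and -0.026 m and y of bolt_head in the frame of plate between -0.125 and 0.125 m and angle between the y axis of bolt and the x axis of plate, either way round below 0.26 rad), for 0.2 s.
At the end, for the whole second after the job is handed in: short bolt upright, its axis 10 mm or more inside the lug's U-slot; head under the rear slot's lips, within 15 degrees of square; nut pressing on the lug with over 10 N by itself; cradle flat; lever within 0.2 rad of in line with the valve; all at rest (all of step 1 and x of bolt in the frame of cradle between 0.056 and 0.08 m and angle between bolt's own z axis and vertical below 0.08 rad and angle between cradle's own z axis and vertical below 0.04 rad and contact force between nut and cradle above 10 N and value of joint valve_lever below 0.2 rad and linear speed of each of bolt, cradle below 0.01 m/s); the robot touches nothing.
It fails at once if the long bolt is taken out of its pocket or shifted by more than 30 mm (distance of bolt_long from where it was at the start of the episode above 0.03 m).
It fails at once if another thing on the plate or worktop is shifted by more than 30 mm (distance of any of ptfe_tape, tea_tin, cap_black, teaspoon, cup, tea_strainer, cap_grey, spanner from where it was at the start of the episode above 0.03 m).
It also fails if it takes over 72 s, if anything falls off the work surface, if the arm or the gripper's body presses on something with over 40 N, if the wrist force passes 120 N, or if a joint passes its speed limit or range.

ROBOT

A 6-joint arm with a two-finger parallel gripper is mounted at the origin on a cart in front of the work surface, level with it; the furniture and walls round the work are solid. World frame = base frame: x ahead of the robot, y to its left, z up, the work surface at z = 0. Lengths are in mm, angles in rad, forces in N, time in s.
With the tool pointing down it reaches from about 350 to 775 mm from the base axis. Payload 7.3 kg.
Tool frame: the origin (TCP) lies midway between the tips of the shut fingers; the grasp point (between the pads) lies 19 mm behind it; z points along the fingers, x is the direction in which the jaws open and shut, and the axes are right-handed (so a half turn about z gives the same grasp; the last joint's range is limited). The gripper opens to 92 mm and grips with 3 to 60 N. Pads are 19 mm wide; open, the fingers measure 130 mm over their backs; the gripper's body (75 mm by 190 mm) begins 47 mm behind the grasp point.
Start: joints at [1.013, 0.342, 1.524, -0, 1.275, -0.146], TCP at [210.124, 481.137, 226.741] pointing down, gripper open.
Joint ranges: [-2.53, 2.53], [-0.77, 2.02], [0.04, 2.7], [-1, 4.14], [0.28, 2.66], [-3.11, 3.11]. Speed limits (rad/s): [2.57, 2.57, 3.14, 3.14, 3.14, 3.14].

INTERFACE

Orientations are given as [roll, pitch, yaw] about the fixed x, y, z axes, in that order (R = Rz(yaw) Ry(pitch) Rx(roll)).
In Python, from plant import bot gives the robot as it stands.
- The arm moves only by the shell command python3 -m pendant 'ROWS' [OPENING]. ROWS is JSON, a list of rows, each an object with "linear": the shift along the world's x, y, z in mm, a list of three; "twist": the turn about the world's z in degrees. In form: [{"linear": [x, y, z], "twist": twist}, ...]. A call has 1 to 20 rows; each row is the pose to reach, as a shift and turn from the pose commanded when the call began; what a row does not reach only later rows make up. A row lasts 1/8 s, in which the tool goes at most 62.5 mm and 10.7 degrees, less where a joint would pass 70% of its speed; a pose out of reach is approached as far as the arm can. A call with a gripper value outside its range is refused whole. OPENING is the closure in counts, from 0 (fully open) to 255 (shut), set as the call begins (- or left out, the last holds). The fingers move at their own pace and stop on an object; the grip force is fixed at half the most. Time passes only in rows, so rows that repeat a pose let the fingers close. It gives the time, the measured TCP pose, the force and the opening at its end, in the units of the state.
- bot.get_obs(): the state, without advancing time (a new reading comes with each control period).
- bot.capture(name): name is "scene" or "top" or "wrist"; returns a dict with "frame" (420x560x3 uint8, blue, green, red), "z_map" (420x560 float32, mm along the optical axis (not along the pixel's ray), 0 where there is no reading), "fx", "fy", "cx", "cy" (pixels), "rvec" (rotation vector, rad) and "tvec" (3), from world to camera coordinates, as OpenCV has them. Camera axes: x right, y down, z forward; pixel columns grow to the right and rows downward; lengths in mm; the calibration is good to about 2 mm. The wrist camera is an equidistant fisheye: a pixel r from the principal point sees the ray r / f radians off the axis. A picture is of the moment at which its call begins.
- bot.close_job(): hands the job in, once; it reports no verdict.
The state is a dict: "time": time; "joint_positions": joint angles; "dq": joint speeds; "tau": joint torques, N m; "tool_pos": TCP position; "tcp_rot": TCP orientation; "contact_force": force on the tool from outside, world axes, zero at the start; "moment": the same for the moment, N m; "grip_width": finger opening in mm.
Only numpy, scipy, OpenCV 4.12 (cv2) and the standard library are available. Lean on these libraries where they do the work, as an engineer would, in place of code of your own. Each camera call takes 0.05 s, during which the arm holds its last target. There are 200 camera calls.

## Working session

There is one attempt and no reset: what is moved stays moved. The work goes in short steps, Python scripts to look and compute and a shell command to move; the robot and the scene stay as the last step left them, time stands still between calls to the robot, and variables do not carry over. Pictures are saved under pics/ and viewed, about 8 in all and at most 12, crops included, and the job is handed in when it is done.

```bash
mkdir -p pics; ls
cat > h.py <<'E'
import numpy as np, cv2, pickle
from plant import bot
def grab(n):
    c=bot.capture(n); pickle.dump(c,open(f'pics/{n}.pkl','wb')); return c
def load(n): return pickle.load(open(f'pics/{n}.pkl','rb'))
def ray(c,n,u,v):
    R=cv2.Rodrigues(np.array(c['rvec'],float))[0]; t=np.array(c['tvec'],float).reshape(3)
    x=(u-c['cx'])/c['fx']; y=(v-c['cy'])/c['fy']
    if n=='wrist':
        r=np.hypot(x,y); s=np.sin(r)/r if r>1e-9 else 1
        d=np.array([x*s,y*s,np.cos(r)])
    else: d=np.array([x,y,1.])
    return -R.T@t, R.T@d, d
def onz(c,n,u,v,z):
    o,d,_=ray(c,n,u,v); return o+d*(z-o[2])/d[2]
def dep(c,n,u,v):
    o,d,dc=ray(c,n,u,v); return o+d*c['z_map'][int(round(v)),int(round(u))]/dc[2]
E
python3 - <<'E'
from h import *
print(bot.get_obs())
a=grab('scene');b=grab('top')
for n,c in(('scene',a),('top',b)):
    cv2.imwrite(f'pics/{n}0.png',cv2.resize(c['frame'],(800,600),interpolation=cv2.INTER_CUBIC)); print(n,ray(c,n,280,210)[:2],c['fx'])
E
```

```text
pics
{'time': 0.0, 'joint_positions': array([ 1.01299142e+00,  3.42755925e-01,  1.52503167e+00, -2.78560838e-06,
        1.27537071e+00, -1.46008826e-01]), 'dq': array([ 0.00038776,  0.00210072, -0.00049794, -0.00023728, -0.00076742,
       -0.00102893]), 'tau': array([-2.72114776e-03, -4.31243491e+01, -2.44216651e+01,  7.14393798e-02,
        5.62579965e-02, -1.27126186e-04]), 'tool_pos': array([209.90195012, 480.77062724, 226.02260631]), 'tcp_rot': array([-3.14136750e+00,  1.54938617e-03,  1.15900123e+00]), 'contact_force': array([ 0.15245585,  0.7054065 , -0.04873043]), 'moment': array([0.0252456 , 0.02932747, 0.00861471]), 'grip_width': 91.7803557036977}
scene (array([-89.17567572, 943.48633999, 707.56563104]), array([ 0.47728828, -0.73693038, -0.47877629])) 450.745424723656
top (array([ 362.0116476 ,  -14.9916749 , 1596.62696518]), array([ 0.112657  , -0.02259812, -0.99338602])) 399.7323233031663
```

View pics/scene0.png

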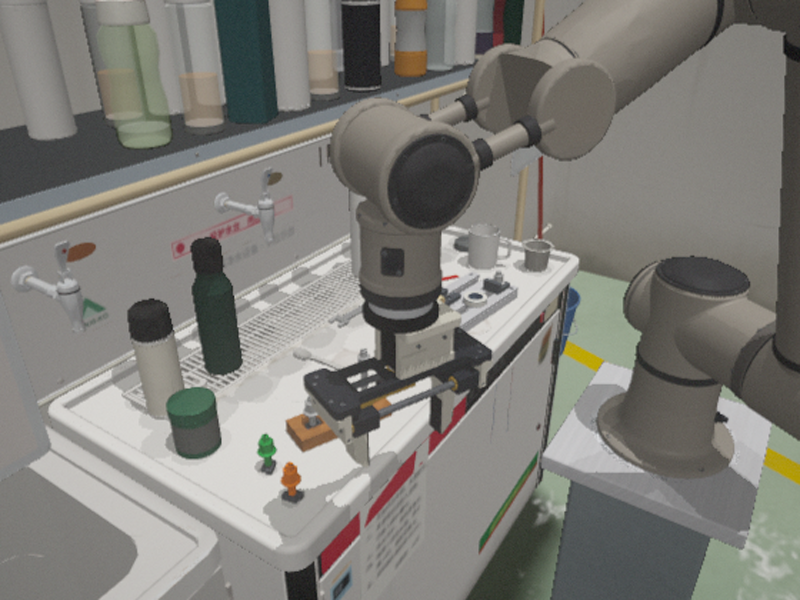

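View pics/top0.png

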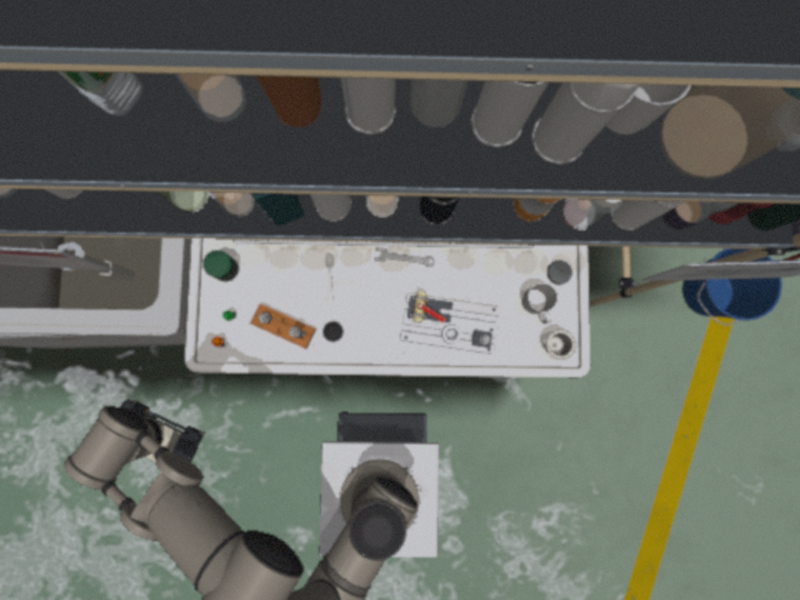

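Scene and top show the plate near (450,320) of the top picture (±), cradle with red lever at its left end, end stop (482,337) near robot, so plate +y points to world −y. The kit block is at (283,326) with two grey bolts; the green (229,315) and orange (218,342) ones are decoys. Measuring coarse positions next.

Run:
```python
from h import *
c=load('top'); s=.7
for n,u,v,z in(('plateTL',407,293,27),('plateTR',497,308,27),('plateBR',492,354,27),('plateBL',401,344,27),('stop',482,337,70),('kitc',283,326,24),('boltA',264,316,60),('boltB',296,330,60),('capblk',333,331,24),('lever',432,312,88)):
    print(n,onz(c,'top',u*s,v*s,z).round(), dep(c,'top',u*s,v*s).round())
f=c['frame']; cv2.imwrite('pics/topc.png',cv2.resize(f[180:265,165:365],(800,340),interpolation=cv2.INTER_CUBIC))
```

```text
plateTL [560. -70.  27.] [564. -71.  -2.]
plateTR [ 522. -320.   27.] [ 521. -319.   33.]
plateBR [ 394. -305.   27.] [ 395. -311.   -3.]
plateBL [419. -55.  27.] [420. -56.  -3.]
stop [ 438. -271.   70.] [ 440. -274.   47.]
kitc [464. 270.  24.] [464. 270.  24.]
boltA [488. 315.  60.] [487. 314.  65.]
boltB [451. 228.  60.] [448. 219. 118.]
capblk [452. 132.  24.] [453. 133.  15.]
lever [ 502. -135.   88.] [ 502. -135.   90.]
```

View pics/topc.png

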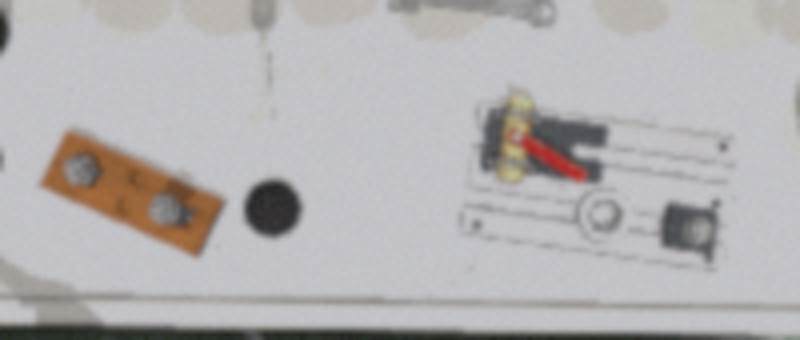

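The crop shows two grey bolts in the kit: left (82,168) top at 65 mm = short one by height (nut top expected ≈67); right (165,210) reads 118 mm = long one. Green/orange ones are off-kit decoys. Approaching for a wrist close-up.

```bash
python3 -m pendant '[{"linear":[45,-30,5],"twist":0},{"linear":[90,-60,5],"twist":0},{"linear":[135,-85,5],"twist":0},{"linear":[180,-110,5],"twist":0},{"linear":[220,-135,5],"twist":0},{"linear":[240,-150,5],"twist":0},{"linear":[240,-150,5],"twist":0},{"linear":[240,-150,5],"twist":0}]' 0
python3 - <<'E'
from h import *
c=grab('wrist'); print(bot.get_obs()['time'],ray(c,'wrist',c['cx'],c['cy'])[:2],c['fx'])
cv2.imwrite('pics/w1.png',cv2.resize(c['frame'],(800,600),interpolation=cv2.INTER_CUBIC))
E
```

```text
time: 1.1
tool_pos: [449.3, 331.5, 231.4]
tcp_rot: [-3.141, 0.0, 1.159]
contact_force: [-0.5, -1.1, 0.5]
grip_width: 92.0
1.15 (array([372.24404658, 364.6166142 , 390.3091778 ]), array([ 0.28534787, -0.1258587 , -0.9501243 ])) 325.19226210127806
```

View pics/w1.png

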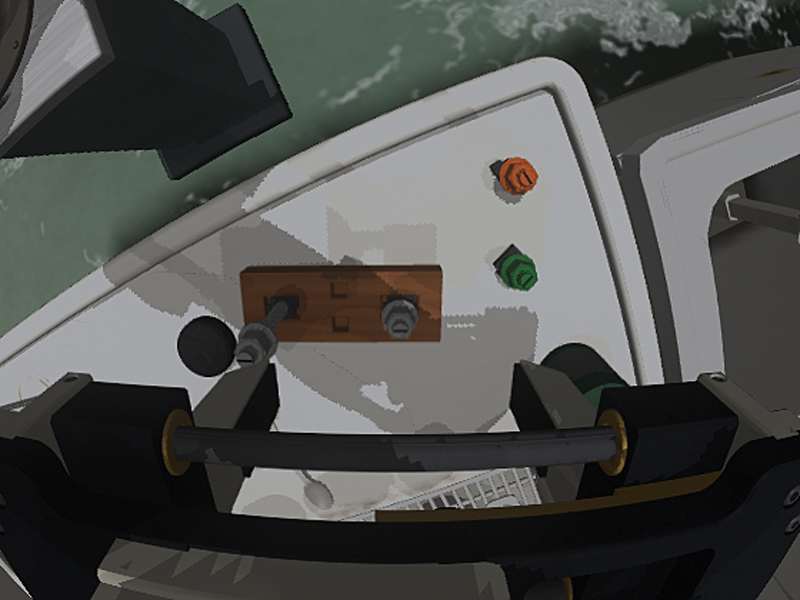

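The wrist view shows the kit (241–441, 265–341); long bolt tip at (243,358), short bolt at (400,320). Enlarging to confirm and read the groove.

Run:
```python
from h import *
c=load('wrist'); k=.7
P=[onz(c,'wrist',u*k,v*k,24) for u,v in((243,341),(441,341),(441,271),(241,272))]
for p in P: print(p.round(1))
d=P[1]-P[0]; print('kit yaw',np.arctan2(d[1],d[0]),np.linalg.norm(d),np.linalg.norm(P[2]-P[1]),'centre',sum(P)/4)
print('tip',onz(c,'wrist',399*k,328*k,77),dep(c,'wrist',399*k,328*k)) 
f=c['frame'][180:250,160:320]; cv2.imwrite('pics/w1c.png',cv2.resize(f,(800,350),interpolation=cv2.INTER_CUBIC))
```

```text
[460.3 179.6  24. ]
[528.8 339.7  24. ]
[471.5 362.6  24. ]
[404.6 209.3  24. ]
kit yaw 1.1662999299032237 174.16965102950175 61.69508033938577 centre [466.30486508 272.78632433  24.        ]
tip [484.42923282 319.17055761  77.        ] [484.29567157 319.22466308  77.37300794]
```

View pics/w1c.png

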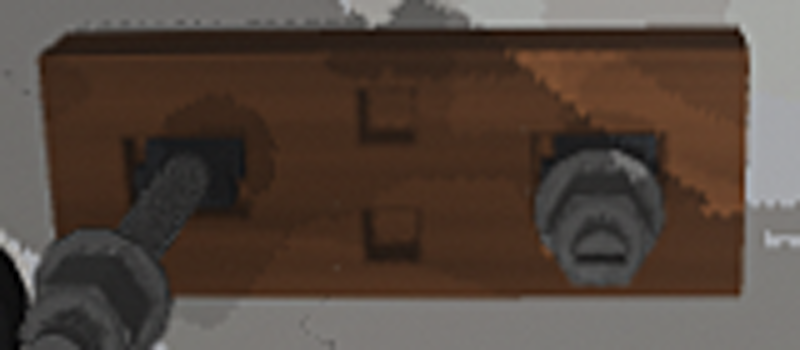

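Confirmed: short bolt is the right one (crop (600,240), stud tip at z 77, tip and kit geometry agree on (485,319)); groove runs along the kit's length, so nut flats face across it. I grip with the jaws across the kit (twist −89.5), tips just above the collar.

```bash
python3 -m pendant '[{"linear":[10,-4,-20],"twist":-10},{"linear":[20,-8,-40],"twist":-20},{"linear":[30,-10,-60],"twist":-30},{"linear":[35,-12,-80],"twist":-40},{"linear":[35,-12,-100],"twist":-50},{"linear":[35,-12,-110],"twist":-60},{"linear":[35,-12,-115],"twist":-70},{"linear":[35,-12,-120],"twist":-80},{"linear":[35,-12,-120],"twist":-89.5},{"linear":[35,-12,-130],"twist":-89.5},{"linear":[35,-12,-150],"twist":-89.5},{"linear":[35,-12,-165],"twist":-89.5},{"linear":[35,-12,-177],"twist":-89.5},{"linear":[35,-12,-177],"twist":-89.5},{"linear":[35,-12,-177],"twist":-89.5}]' 130
python3 - <<'E'
from h import *
c=grab('wrist'); 
cv2.imwrite('pics/w2.png',cv2.resize(c['frame'][140:350,140:420],(800,600),interpolation=cv2.INTER_CUBIC))
E
```

```text
time: 3.02
tool_pos: [485.5, 319.3, 55.2]
tcp_rot: [-3.141, -0.001, -0.403]
contact_force: [-0.5, 0.1, -0.8]
grip_width: 45.2
```

View pics/w2.png

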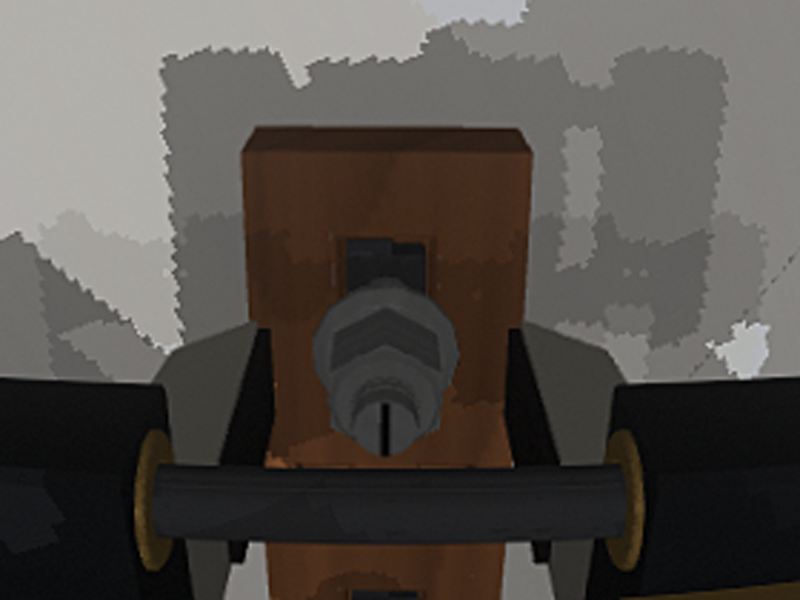

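The nut sits centred between the fingers at (386,340), groove across the jaws, flats facing the pads. Close and lift.

```bash
python3 -m pendant '[{"linear":[0,0,-1],"twist":0},{"linear":[0,0,-1],"twist":0},{"linear":[0,0,-1],"twist":0},{"linear":[0,0,-1],"twist":0},{"linear":[0,0,-1],"twist":0},{"linear":[0,0,-1],"twist":0},{"linear":[0,0,10],"twist":0},{"linear":[0,0,30],"twist":0},{"linear":[0,0,75],"twist":0},{"linear":[0,0,130],"twist":0},{"linear":[0,0,180],"twist":0},{"linear":[0,0,180],"twist":0}]' 255
```

```text
time: 4.58
tool_pos: [486.9, 320.0, 239.9]
tcp_rot: [-3.134, -0.006, -0.403]
contact_force: [0.4, 0.9, -1.7]
grip_width: 19.5
```

```bash
python3 -m pendant '[{"linear":[0,-50,5],"twist":4},{"linear":[0,-110,5],"twist":8},{"linear":[0,-170,5],"twist":12},{"linear":[0,-230,5],"twist":15.7},{"linear":[0,-290,5],"twist":15.7},{"linear":[0,-350,5],"twist":15.7},{"linear":[0,-405,5],"twist":15.7},{"linear":[0,-440,5],"twist":15.7},{"linear":[0,-450,5],"twist":15.7},{"linear":[0,-450,5],"twist":15.7},{"linear":[0,-450,5],"twist":15.7}]' -
python3 - <<'E'
from h import *
c=grab('wrist');print(bot.get_obs()['tool_pos']) 
cv2.imwrite('pics/w3.png',cv2.resize(c['frame'],(800,600),interpolation=cv2.INTER_CUBIC))
E
```

```text
time: 5.95
tool_pos: [485.0, -129.6, 239.5]
tcp_rot: [-3.141, 0.001, -0.128]
contact_force: [0.8, 0.3, -1.0]
grip_width: 19.6
[ 485.09904932 -129.5446046   239.64693374]
```

View pics/w3.png

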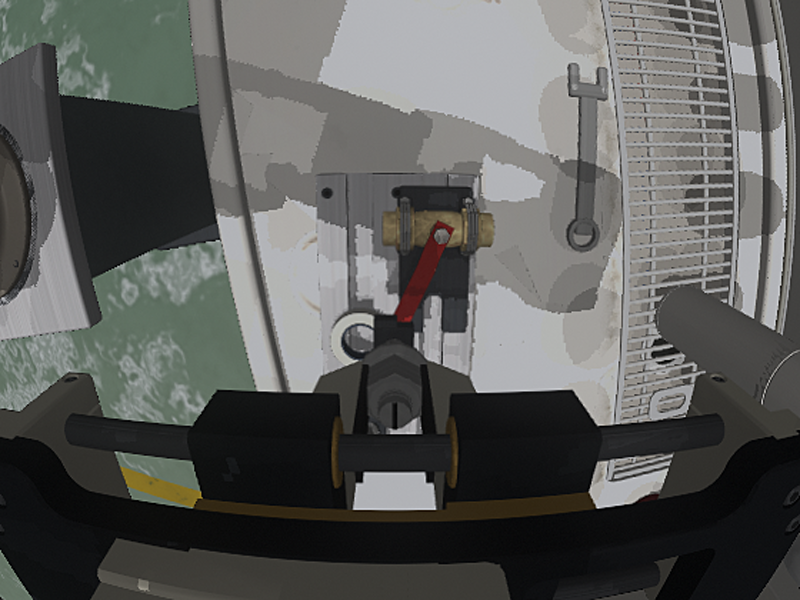

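The view shows image-up = +y: pivot (441,236), lever tip (403,322), plate's end corners (318,174),(478,174); the held bolt stands straight. The lever is at about 1.2 rad.

Run:
```python
from h import *
c=load('wrist');k=.7
for n,u,v,z in(('pivot',441,236,94),('tip',403,322,94),('cornL',318,174,27),('cornR',478,174,27),('edgeL2',322,370,27),('hole',327,194,27)):
    print(n,onz(c,'wrist',u*k,v*k,z).round(1),dep(c,'wrist',u*k,v*k).round(1))
for n,u,v in(('cradle TL',400,186),('lug bottom right',467,330),('lugbl',445,330)): print(n,onz(c,'wrist',u*k,v*k,39).round(1),dep(c,'wrist',u*k,v*k).round(1))
cam=-cv2.Rodrigues(c['rvec'])[0].T@np.array(c['tvec']).reshape(3); print(cam)
```

```text
pivot [ 521.  -102.1   94. ] [ 521.1 -102.5   91.9]
tip [ 488.5 -159.3   94. ] [ 491.3 -119.7  200.5]
cornL [435.  -51.4  27. ] [434.6 -51.4  24.7]
cornR [561.5 -67.4  27. ] [565.7 -68.8   3.4]
edgeL2 [ 409.2 -220.6   27. ] [ 4.029e+02 -2.334e+02 -1.000e-01]
hole [439.8 -68.5  27. ] [439.9 -68.4  27.7]
cradle TL [498.3 -69.4  39. ] [498.3 -69.4  38.1]
lug bottom right [ 539.4 -193.7   39. ] [ 540.7 -198.3   28. ]
lugbl [ 520.9 -191.3   39. ] [ 520.8 -190.7   40.4]
[496.48613276 -46.26684157 398.33385669]
```

```bash
python3 -m pendant '[{"linear":[0,-50,0],"twist":0},{"linear":[5,-105,0],"twist":0},{"linear":[10,-155,0],"twist":0},{"linear":[15,-175,0],"twist":0},{"linear":[15,-175,0],"twist":0},{"linear":[15,-175,0],"twist":0}]' -
python3 - <<'E'
from h import *
c=grab('wrist');print(bot.get_obs()['tool_pos'],bot.get_obs()['tcp_rot']) 
cv2.imwrite('pics/w4.png',cv2.resize(c['frame'][40:292,100:436],(800,600),interpolation=cv2.INTER_CUBIC))
R=cv2.Rodrigues(c['rvec'])[0];t=np.array(c['tvec']).reshape(3)
v,u=np.mgrid[0:420,0:560]; x=(u-c['cx'])/c['fx'];y=(v-c['cy'])/c['fy'];r=np.hypot(x,y)+1e-9
d=np.dstack([x/r*np.tan(r),y/r*np.tan(r),np.ones_like(x)])*c['z_map'][...,None]
W=(d-t)@R; np.save('pics/W.npy',W)
for yy in range(-290,-195,10):
    m=(abs(W[...,1]-yy)<2)&(W[...,0]>440)&(W[...,0]<600)&(c['z_map']>0)&(W[...,2]<60)
    X=W[m]; o=np.argsort(X[:,0]);X=X[o]
    lo=X[(X[:,2]<20)]; print(yy,lo[:,0].round().astype(int).tolist()[:60], X[-1,0].round())
E
```

```text
time: 6.75
tool_pos: [500.3, -304.3, 239.7]
tcp_rot: [-3.141, 0.0, -0.128]
contact_force: [-0.4, -0.6, -1.2]
grip_width: 19.5
[ 500.28895975 -304.289127    239.83958711] [-3.14112447e+00  1.54839934e-04 -1.27383449e-01]
-290 [486, 486, 486, 486, 487, 487, 487, 488, 488, 489, 489, 489, 490, 490, 490, 491, 491, 491, 492, 492, 492, 493, 494, 494, 495, 495, 495, 496, 496, 496, 497, 497, 497, 498, 499, 499, 500, 500, 500, 501, 501, 501, 502, 502, 502, 503, 503, 504, 504, 505, 505, 506, 506, 506, 506, 507, 507, 507, 507, 534] 600.0
-280 [487, 488, 488, 488, 489, 489, 489, 489, 490, 490, 490, 491, 491, 491, 492, 492, 493, 494, 494, 494, 495, 495, 495, 496, 496, 496, 496, 497, 497, 497, 498, 498, 499, 499, 500, 500, 500, 501, 501, 501, 502, 502, 502, 503, 503, 504, 504, 505, 505, 506, 506, 506, 506, 507, 507, 507, 507, 508, 508, 509] 600.0
-270 [488, 489, 489, 489, 490, 490, 490, 491, 491, 492, 492, 493, 493, 494, 494, 494, 495, 495, 495, 495, 496, 496, 496, 496, 497, 498, 498, 498, 499, 499, 499, 500, 500, 500, 501, 501, 501, 502, 502, 502, 503, 503, 504, 505, 505, 505, 505, 506, 506, 506, 
[... 1539 characters left out ...]
 499, 499, 500, 500, 501, 501, 502, 502, 503, 503, 503, 504, 504, 504] 600.0
-210 [497, 497, 497, 498, 498, 498, 499, 499, 499, 500, 501, 501, 502, 502, 502, 503, 503, 503, 503, 504, 504, 504, 504, 505, 505, 505, 506, 506, 507, 507, 508, 508, 508, 509, 509, 509, 510, 510, 510, 511, 511, 511, 512, 512, 513, 513, 513, 514, 514, 514, 515, 515, 515, 516, 516, 516, 517, 517, 517, 545] 600.0
-200 [440, 440, 441, 441, 442, 443, 443, 443, 444, 444, 444, 445, 445, 445, 446, 446, 446, 446, 448, 448, 448, 449, 449, 449, 450, 450, 450, 451, 452, 452, 452, 453, 453, 453, 454, 454, 454, 455, 455, 498, 498, 498, 499, 499, 500, 500, 501, 501, 501, 502, 502, 502, 502, 503, 503, 503, 503, 504, 504, 504] 599.0
```

View pics/w4.png

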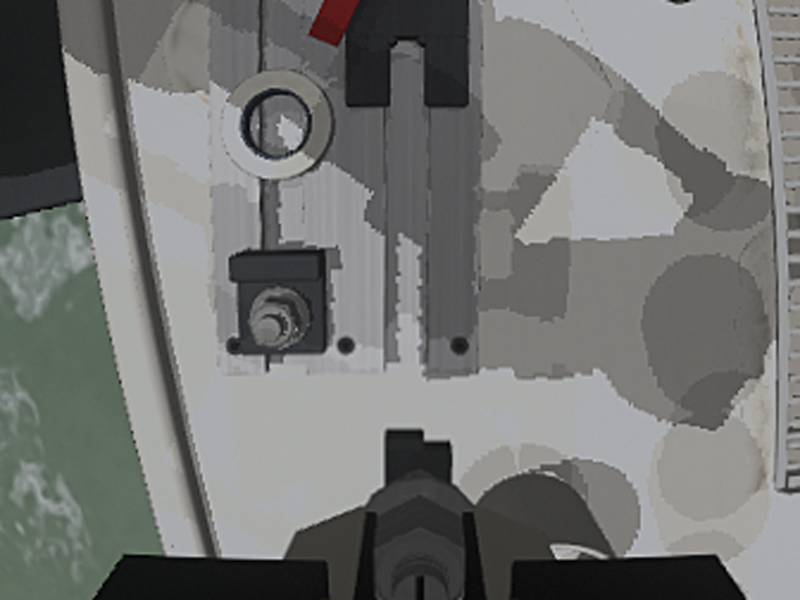

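The view shows the rear slot's mouth between (388,..) and (428,..), free from the lug end (y≈−191) to the plate's end; lever tip (325,40); held head at (418,455) lengthwise. Depth gives the slot's centre line x = 503.9+0.131·(y+235), which passes through the pivot (521,−102). Checking the bolt's offset in the gripper.

Run:
```python
from h import *
c=load('wrist'); W=np.load('pics/W.npy'); T=np.array([500.3,-304.3,239.7])
print('tip',onz(c,'wrist',395*.7,410*.7,T[2]+22.5)-T)
# head: depth points at z 190..215 near TCP
m=(c['z_map']>0)&(abs(W[...,0]-T[0])<20)&(abs(W[...,1]-T[1])<25)
X=W[m]-T; 
for a,b in((-46,-41),(-41,-38),(-38,-33),(-33,-30),(-28,-10),(-10,-2),(-2,15),(15,25)):
    s=X[(X[:,2]>a)&(X[:,2]<b)]
    if len(s)>3: print(a,b,len(s),s.min(0).round(1),s.max(0).round(1))
```

```text
tip [ 1.34052039  1.21823394 22.5       ]
-41 -38 27 [ -6.1   8.9 -40.8] [ 10.1  15.2 -38. ]
-38 -33 107 [ -7.7   0.9 -37.9] [ 10.5  15.3 -33. ]
-33 -30 389 [ -8.4   0.6 -33. ] [ 10.5  15.3 -30.1]
-28 -10 5 [ -0.7   5.8 -27.6] [  1.8   6.3 -26.3]
-10 -2 388 [-10.7   4.8  -6.8] [14.1 14.9 -2. ]
-2 15 1239 [-19.9 -11.5  -2. ] [20.  14.1 15. ]
15 25 1393 [-20. -12.  15.] [19.9 13.2 25. ]
```

```bash
python3 -m pendant '[{"linear":[2.5,40,-20],"twist":0},{"linear":[2.5,64,-60],"twist":0},{"linear":[2.5,64,-110],"twist":0},{"linear":[2.5,64,-150],"twist":0},{"linear":[2.5,64,-163],"twist":0},{"linear":[2.5,64,-163],"twist":0},{"linear":[2.5,64,-163],"twist":0},{"linear":[2.5,64,-163],"twist":0}]' -
python3 - <<'E'
from h import *
c=grab('wrist');o=bot.get_obs();print(o['tool_pos'],o['contact_force'])
cv2.imwrite('pics/w5.png',cv2.resize(c['frame'][170:320,180:380],(800,600),interpolation=cv2.INTER_CUBIC))
E
```

```text
time: 7.8
tool_pos: [503.4, -242.4, 78.3]
tcp_rot: [3.14, -0.003, -0.129]
contact_force: [0.3, 0.2, -1.3]
grip_width: 20.0
[ 503.23186165 -242.30327856   78.02676893] [ 0.18996627  0.08089188 -1.35258528]
```

View pics/w5.png

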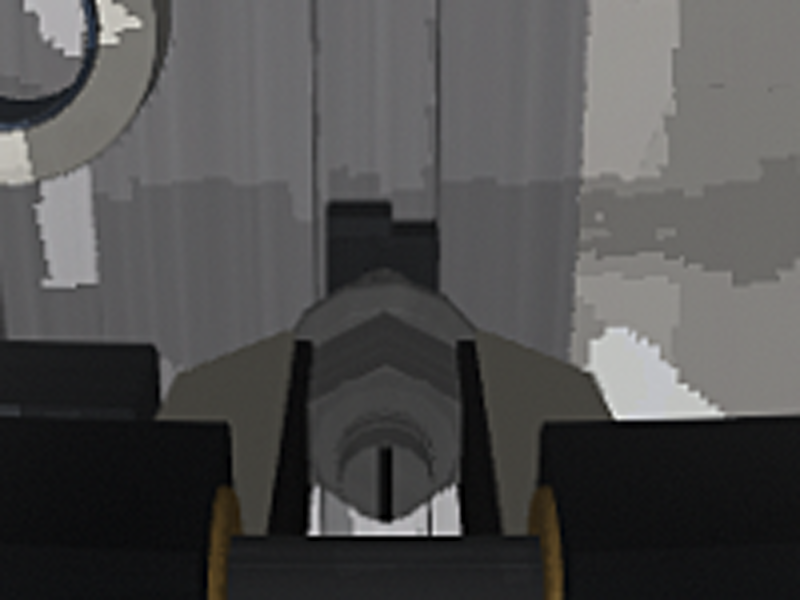

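Head spans 328–438 while the mouth spans 316–438 (mouth lower, hence appears narrower): head ~1.2 mm too far in +x. Correct and lower.

```bash
python3 -m pendant '[{"linear":[-1.2,0,-2],"twist":0},{"linear":[-1.2,0,-6],"twist":0},{"linear":[-1.2,0,-11],"twist":0},{"linear":[-1.2,0,-14],"twist":0},{"linear":[-1.2,0,-14],"twist":0},{"linear":[-1.2,0,-14],"twist":0}]' -
```

```text
time: 8.6
tool_pos: [501.5, -241.9, 62.8]
tcp_rot: [3.142, -0.0, -0.129]
contact_force: [0.2, 0.7, -1.3]
grip_width: 19.6
```

```bash
python3 -m pendant '[{"linear":[0,0,-4],"twist":0},{"linear":[0,0,-8],"twist":0},{"linear":[0,0,-11],"twist":0},{"linear":[0,0,-13],"twist":0},{"linear":[0,0,-13],"twist":0},{"linear":[0,0,-13],"twist":0}]' -
```

```text
time: 9.35
tool_pos: [501.5, -241.9, 49.8]
tcp_rot: [3.141, -0.0, -0.129]
contact_force: [1.3, 0.2, -1.6]
grip_width: 19.7
```

```bash
python3 -m pendant '[{"linear":[0,0,-0.7],"twist":0},{"linear":[0,0,-1.4],"twist":0},{"linear":[0,0,-1.4],"twist":0},{"linear":[0,0,-1.4],"twist":0}]' -
```

```text
time: 9.85
tool_pos: [501.4, -241.9, 48.4]
tcp_rot: [3.142, -0.0, -0.129]
contact_force: [-0.1, 0.4, -1.8]
grip_width: 19.4
```

```bash
python3 -m pendant '[{"linear":[0,0,-0.5],"twist":0},{"linear":[0,0,-1],"twist":0},{"linear":[0,0,-1],"twist":0}]' -
```

```text
time: 10.22
tool_pos: [501.5, -241.9, 47.8]
tcp_rot: [3.141, -0.0, -0.129]
contact_force: [-2.0, 0.5, 4.1]
grip_width: 19.5
```

Floor touched at TCP z≈48. Raise 1.3 mm and turn a quarter clockwise.

```bash
python3 -m pendant '[{"linear":[0,0,1.3],"twist":0},{"linear":[0,0,1.3],"twist":-10},{"linear":[0,0,1.3],"twist":-20},{"linear":[0,0,1.3],"twist":-30},{"linear":[0,0,1.3],"twist":-40},{"linear":[0,0,1.3],"twist":-50},{"linear":[0,0,1.3],"twist":-60},{"linear":[0,0,1.3],"twist":-70},{"linear":[0,0,1.3],"twist":-80},{"linear":[0,0,1.3],"twist":-90},{"linear":[0,0,1.3],"twist":-90}]' -
python3 -c "
from plant import bot
print(bot.get_obs()['moment'])"
```

```text
time: 11.6
tool_pos: [501.3, -241.8, 48.3]
tcp_rot: [3.141, 0.0, -1.698]
contact_force: [0.0, 0.4, -2.0]
grip_width: 19.4
[-0.06490502  0.13968066 -0.0080863 ]
```

```bash
python3 -m pendant '[{"linear":[0,0,1],"twist":0},{"linear":[0,0,2],"twist":0},{"linear":[0,0,2.5],"twist":0},{"linear":[0,0,2.5],"twist":0}]' -
```

```text
time: 12.1
tool_pos: [501.3, -241.7, 50.6]
tcp_rot: [3.141, 0.0, -1.699]
contact_force: [1.4, -0.6, -9.5]
grip_width: 19.4
```

Lips hold (−9.5 N): the head is caught. Set down, release, back off upward toward the lever.

```bash
python3 -m pendant '[{"linear":[0,0,-1.5],"twist":0},{"linear":[0,0,-2.2],"twist":0},{"linear":[0,0,-2.2],"twist":0}]' - ; python3 -m pendant '[{"linear":[0,0,0],"twist":0},{"linear":[0,0,0],"twist":0},{"linear":[0,0,0],"twist":0},{"linear":[0,0,10],"twist":0},{"linear":[0,0,35],"twist":0},{"linear":[0,0,60],"twist":10},{"linear":[5,20,60],"twist":20},{"linear":[10,40,60],"twist":30},{"linear":[20,60,60],"twist":40},{"linear":[20,65,60],"twist":50},{"linear":[20,65,60],"twist":60},{"linear":[20,65,60],"twist":70},{"linear":[20,65,60],"twist":80},{"linear":[20,65,60],"twist":90},{"linear":[20,65,60],"twist":90}]' 130
```

```text
time: 12.48
tool_pos: [501.5, -241.9, 49.2]
tcp_rot: [-3.141, -0.0, -1.7]
contact_force: [0.2, 0.5, -1.7]
grip_width: 19.9
time: 14.35
tool_pos: [521.6, -176.9, 109.6]
tcp_rot: [3.141, -0.001, -0.131]
contact_force: [0.9, -0.4, -0.4]
grip_width: 45.3
```

```bash
python3 -m pendant '[{"linear":[0,0,0],"twist":0},{"linear":[0,0,0],"twist":0},{"linear":[0,0,0],"twist":0},{"linear":[0,0,-12],"twist":0},{"linear":[0,0,-24.5],"twist":0},{"linear":[-10,8,-24.5],"twist":0},{"linear":[-21,17,-24.5],"twist":0},{"linear":[-29,22,-24.5],"twist":0},{"linear":[-36,27,-24.5],"twist":0},{"linear":[-44,35,-24.5],"twist":0},{"linear":[-51,42,-24.5],"twist":0},{"linear":[-56,50,-24.5],"twist":0},{"linear":[-59,57,-24.5],"twist":0},{"linear":[-61,62,-24.5],"twist":0},{"linear":[-62,66,-24.5],"twist":0},{"linear":[-62,66,-24.5],"twist":0}]' 255
```

```text
time: 16.35
tool_pos: [459.1, -110.4, 84.3]
tcp_rot: [-3.141, 0.001, -0.129]
contact_force: [0.2, -0.4, -0.1]
grip_width: 0.2
```

```bash
python3 -m pendant '[{"linear":[0,-8,0],"twist":0},{"linear":[0,-15,15],"twist":0},{"linear":[10,-30,60],"twist":0},{"linear":[20,-70,115],"twist":0},{"linear":[30,-120,130],"twist":0},{"linear":[42,-170,130],"twist":0},{"linear":[42,-190,130],"twist":0},{"linear":[42,-190,130],"twist":0},{"linear":[42,-190,130],"twist":0}]' 130
python3 - <<'E'
from h import *
c=grab('wrist');o=bot.get_obs();print(o['tool_pos'],o['tcp_rot'])
cv2.imwrite('pics/w6.png',cv2.resize(c['frame'][20:305,90:470],(800,600),interpolation=cv2.INTER_CUBIC))
E
```

```text
time: 17.48
tool_pos: [501.0, -299.6, 214.1]
tcp_rot: [-3.14, 0.001, -0.129]
contact_force: [-0.9, 0.6, -0.4]
grip_width: 44.9
[ 501.25691621 -299.40612391  214.36675802] [-3.14079119e+00  5.53884286e-04 -1.27942323e-01]
```

View pics/w6.png

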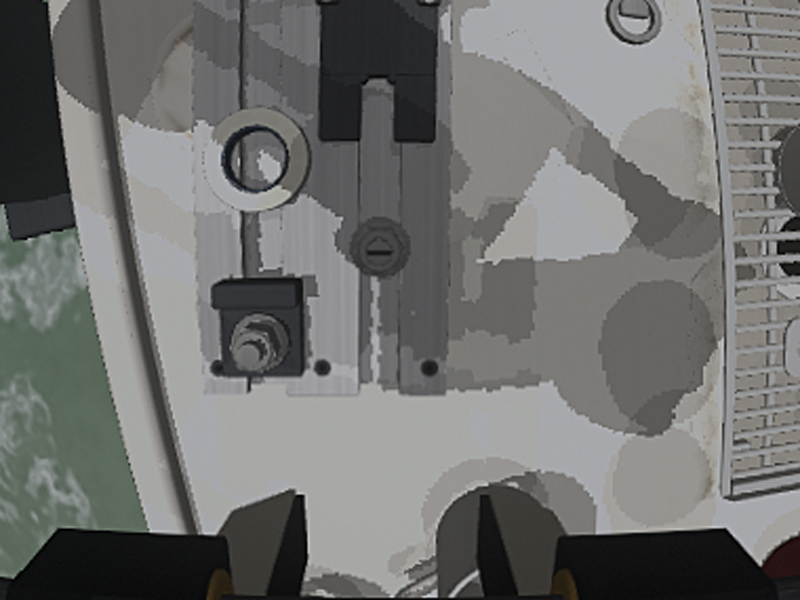

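The bolt stands upright at (379,250), groove across the slot (square); lug's U-slot open at (378,140), lever out of the way.

Run:
```python
from h import *
c=load('wrist'); k=380/800
f=lambda u,v,z:onz(c,'wrist',90+u*k,20+v*k,z).round(1)
print('tip',f(379,251,71),'lug ends',f(341,140,39),f(415,141,39),'U closed',f(378,79,39),'slot',f(360,200,27),f(402,200,27))
t=bot.capture('top'); h=cv2.cvtColor(t['frame'],cv2.COLOR_BGR2HSV)
m=cv2.inRange(h,(0,150,60),(6,255,255))|cv2.inRange(h,(174,150,60),(180,255,255)); m[:180]=0;m[260:]=0;m[:,:270]=0;m[:,370:]=0
v,u=np.nonzero(m); P=np.array([onz(t,'top',a,b,92) for a,b in zip(u,v)]); print(len(P),P.min(0).round(),P.max(0).round())
q=cv2.fitLine(P[:,:2].astype(np.float32),cv2.DIST_L2,0,.01,.01).ravel(); print(np.degrees(np.arctan2(q[1],q[0])),q[2:])
```

```text
tip [ 503.9 -242.8   71. ] lug ends [ 492.1 -189.2   39. ] [ 527.  -194.4   39. ] U closed [ 513.5 -161.8   39. ] slot [ 496.6 -219.7   27. ] [ 517.4 -222.5   27. ]
35 [ 454. -103.   92.] [511. -91.  92.]
-8.694566 [487.26825 -96.93768]
```

Lever 0.02 rad from in line; the lug seat from the two measurements agrees at (512.6,−168). Regrasp the nut at yaw 82.7° (flats again along the slot), leaving joint 6 room for the whole tightening stroke.

```bash
python3 -m pendant '[{"linear":[0,20,-15],"twist":10},{"linear":[1.5,40,-40],"twist":20},{"linear":[1.5,57.5,-70],"twist":30},{"linear":[1.5,57.5,-100],"twist":40},{"linear":[1.5,57.5,-114],"twist":50},{"linear":[1.5,57.5,-114],"twist":60},{"linear":[1.5,57.5,-114],"twist":70},{"linear":[1.5,57.5,-114],"twist":80},{"linear":[1.5,57.5,-114],"twist":90},{"linear":[1.5,57.5,-130],"twist":90},{"linear":[1.5,57.5,-150],"twist":90},{"linear":[1.5,57.5,-160],"twist":90},{"linear":[1.5,57.5,-165.5],"twist":90},{"linear":[1.5,57.5,-165.5],"twist":90}]' 130;  python3 -m pendant '[{"linear":[0,0,0],"twist":0},{"linear":[0,0,0],"twist":0},{"linear":[0,0,0],"twist":0},{"linear":[0,0,0],"twist":0},{"linear":[0,0,0],"twist":0},{"linear":[0,0,1],"twist":0},{"linear":[0,0,1],"twist":0}]' 255
```

```text
time: 19.32
tool_pos: [502.9, -243.2, 48.7]
tcp_rot: [-3.141, -0.0, 1.441]
contact_force: [-0.4, -0.8, 0.6]
grip_width: 44.9
time: 20.2
tool_pos: [502.7, -243.2, 49.7]
tcp_rot: [-3.141, -0.0, 1.442]
contact_force: [0.6, 0.4, -2.0]
grip_width: 19.4
```

```bash
python3 -m pendant '[{"linear":[1.3,10,0],"twist":0},{"linear":[2.6,20,0],"twist":0},{"linear":[3.9,30,0],"twist":0},{"linear":[5.2,40,0],"twist":0},{"linear":[6.5,50,0],"twist":0},{"linear":[6.5,50,0],"twist":0}]' -; python3 -m pendant '[{"linear":[0.9,7,0],"twist":0},{"linear":[1.8,14,0],"twist":0},{"linear":[2.6,20,0],"twist":0},{"linear":[3.2,24,0],"twist":0},{"linear":[3.2,24,0],"twist":0}]' -
```

```text
time: 20.95
tool_pos: [509.5, -192.5, 50.0]
tcp_rot: [-3.141, -0.0, 1.443]
contact_force: [0.9, -0.2, -1.3]
grip_width: 19.7
time: 21.58
tool_pos: [512.7, -169.1, 49.9]
tcp_rot: [3.142, -0.0, 1.442]
contact_force: [0.3, -0.5, -1.1]
grip_width: 19.2
```

```bash
python3 -m pendant '[{"linear":[0,0,0],"twist":-10},{"linear":[0,0,0],"twist":-20},{"linear":[0,0,0],"twist":-30},{"linear":[0,0,0],"twist":-40},{"linear":[0,0,-0.2],"twist":-50},{"linear":[0,0,-0.4],"twist":-60},{"linear":[0,0,-0.6],"twist":-70},{"linear":[0,0,-0.8],"twist":-80},{"linear":[0,0,-1],"twist":-90},{"linear":[0,0,-1.2],"twist":-100},{"linear":[0,0,-1.4],"twist":-110},{"linear":[0,0,-1.6],"twist":-120},{"linear":[0,0,-1.8],"twist":-130},{"linear":[0,0,-2],"twist":-140},{"linear":[0,0,-2.2],"twist":-150},{"linear":[0,0,-2.4],"twist":-160},{"linear":[0,0,-2.4],"twist":-160}]' -
python3 -c "
from plant import bot
print(bot.get_obs()['moment'])"
```

```text
time: 23.7
tool_pos: [511.8, -168.8, 47.7]
tcp_rot: [3.14, 0.001, -1.349]
contact_force: [-4.0, 2.7, 5.0]
grip_width: 19.6
[0.67720145 1.01276419 0.03061004]
```

```bash
python3 -m pendant '[{"linear":[0,0,-0.1],"twist":-8},{"linear":[0,0,-0.2],"twist":-16},{"linear":[0,0,-0.3],"twist":-24},{"linear":[0,0,-0.4],"twist":-32},{"linear":[0,0,-0.5],"twist":-40},{"linear":[0,0,-0.5],"twist":-40}]' -
python3 -c "
from plant import bot
print(bot.get_obs()['moment'])"
```

```text
time: 24.45
tool_pos: [511.8, -169.1, 47.5]
tcp_rot: [3.14, -0.0, -2.046]
contact_force: [-7.4, 2.2, 8.0]
grip_width: 19.6
[0.68003892 1.04141078 0.05628686]
```

```bash
python3 -m pendant '[{"linear":[0,0,0],"twist":-8},{"linear":[0,0,0],"twist":-16},{"linear":[0,0,0],"twist":-20},{"linear":[0,0,0],"twist":-20}]' -
python3 -c "
from plant import bot
print(bot.get_obs()['moment'])"
```

```text
time: 24.95
tool_pos: [511.8, -169.1, 47.4]
tcp_rot: [3.14, -0.001, -2.394]
contact_force: [-5.3, 3.3, 5.8]
grip_width: 19.6
[0.63657757 0.88523509 0.13598528]
```

```bash
python3 -m pendant '[{"linear":[0,0,0],"twist":-8},{"linear":[0,0,0],"twist":-16},{"linear":[0,0,0],"twist":-16}]' -
python3 -c "
from plant import bot
print(bot.get_obs()['moment'])"
```

```text
time: 25.32
tool_pos: [511.9, -169.2, 47.3]
tcp_rot: [3.141, -0.001, -2.674]
contact_force: [-4.1, 1.6, 5.9]
grip_width: 19.6
[0.49216078 0.78314444 0.09235638]
```

```bash
python3 -m pendant '[{"linear":[0,0,0],"twist":-5},{"linear":[0,0,0],"twist":-10}]' -
python3 - <<'E'
from h import *
for _ in range(4):
    bot.capture('top'); o=bot.get_obs(); print(o['moment'].round(3),o['contact_force'].round(1))
c=grab('wrist'); cv2.imwrite('pics/w7.png',cv2.resize(c['frame'][170:320,180:380],(800,600),interpolation=cv2.INTER_CUBIC))
E
```

```text
time: 25.58
tool_pos: [512.0, -169.3, 47.2]
tcp_rot: [3.141, -0.001, -2.849]
contact_force: [-4.5, 1.9, 4.3]
grip_width: 19.9
[0.454 0.81  0.397] [-4.5  1.6  4.8]
[0.503 0.771 0.32 ] [-5.1  0.7  4.5]
[0.455 0.861 0.245] [-5.   1.   4.6]
[0.466 0.755 0.278] [-5.1  2.   4.8]
```

View pics/w7.png

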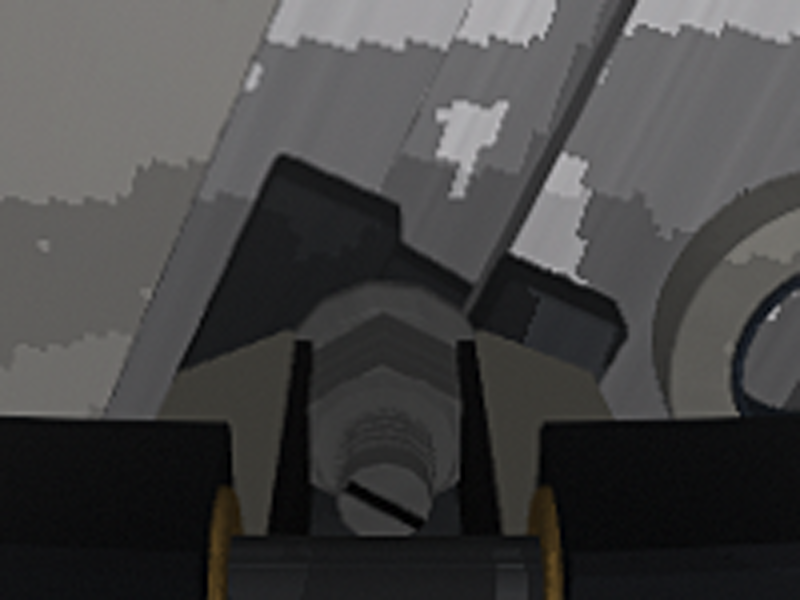

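Picture: groove (350,485)–(420,525) at right angles to the slot line, bolt inside the U-slot behind the lug end; torque rose to ≈0.3 N m against 0.06 free. Clamped; release and retreat.

```bash
python3 -m pendant '[{"linear":[0,0,0],"twist":0},{"linear":[0,0,0],"twist":0},{"linear":[0,0,0],"twist":0},{"linear":[0,0,0],"twist":0},{"linear":[0,0,15],"twist":0},{"linear":[0,0,40],"twist":0},{"linear":[0,-20,80],"twist":10},{"linear":[0,-60,120],"twist":20},{"linear":[0,-90,150],"twist":30},{"linear":[0,-120,160],"twist":40},{"linear":[0,-130,160],"twist":50},{"linear":[0,-130,160],"twist":60},{"linear":[0,-130,160],"twist":70},{"linear":[0,-130,160],"twist":80},{"linear":[0,-130,160],"twist":90},{"linear":[0,-130,160],"twist":100},{"linear":[0,-130,160],"twist":110},{"linear":[0,-130,160],"twist":120},{"linear":[0,-130,160],"twist":130},{"linear":[0,-130,160],"twist":140}]' 130
python3 -m pendant '[{"linear":[0,0,0],"twist":10},{"linear":[0,0,0],"twist":16},{"linear":[0,0,0],"twist":16}]' -
python3 - <<'E'
from h import *
c=grab('wrist');o=bot.get_obs();print(o['tool_pos'],o['tcp_rot'])
cv2.imwrite('pics/w8.png',cv2.resize(c['frame'][20:305,90:470],(800,600),interpolation=cv2.INTER_CUBIC))
E
```

```text
time: 28.32
tool_pos: [512.7, -299.3, 208.2]
tcp_rot: [3.141, -0.001, -0.402]
contact_force: [1.4, 0.2, -0.3]
grip_width: 45.0
time: 28.7
tool_pos: [512.7, -299.4, 208.1]
tcp_rot: [3.141, -0.001, -0.13]
contact_force: [-0.3, -0.5, 0.1]
grip_width: 44.7
[ 512.68046953 -299.37898734  207.87683772] [ 3.14110273e+00 -9.19242631e-04 -1.31193021e-01]
```

View pics/w8.png

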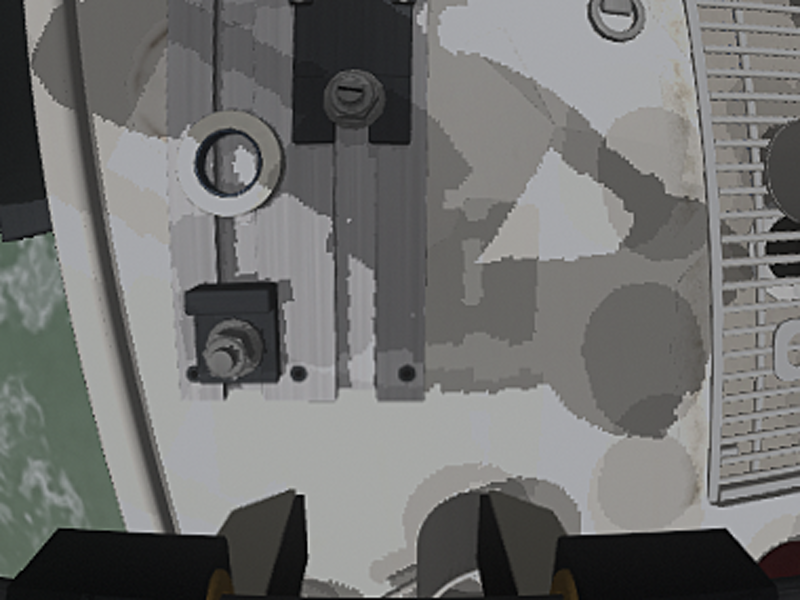

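Picture: nut on the lug at (354,98), stud upright, groove nearly across the slot. Last numeric check (groove angle, position, lever).

Run:
```python
from h import *
c=load('wrist'); k=380/800
f=lambda u,v,z:onz(c,'wrist',90+u*k,20+v*k,z)
tip=f(350,93,73.5); L=(f(314,143,39)+f(390,143,39))/2; piv=np.array([521,-102.1,0]); s=np.array([-.129,-.9916,0])
print('tip',tip.round(1),'lug end',L.round(1),'bolt x in cradle',90-(tip-L)@-s,(tip-piv)@s)
g=cv2.cvtColor(c['frame'],cv2.COLOR_BGR2GRAY); u0,v0=int(90+350*k),int(20+93*k)
w=g[v0-5:v0+6,u0-9:u0+10]; print(w)
v,u=np.nonzero(w<w.min()+12); P=np.array([onz(c,'wrist',a+u0-9,b+v0-5,73.5) for a,b in zip(u,v)])[:,:2].astype(np.float32)
q=cv2.fitLine(P,cv2.DIST_L2,0,.01,.01).ravel(); print('groove',np.degrees(np.arctan2(q[1],q[0])),len(P))
t=bot.capture('top'); h=cv2.cvtColor(t['frame'],cv2.COLOR_BGR2HSV)
m=cv2.inRange(h,(0,150,60),(6,255,255))|cv2.inRange(h,(174,150,60),(180,255,255)); m[:180]=0;m[260:]=0;m[:,:270]=0;m[:,370:]=0
v,u=np.nonzero(m); P=np.array([onz(t,'top',a,b,92) for a,b in zip(u,v)]); q=cv2.fitLine(P[:,:2].astype(np.float32),cv2.DIST_L2,0,.01,.01).ravel(); print('lever',len(P),np.degrees(np.arctan2(q[1],q[0])),q[2:])
```

```text
tip [ 513.  -172.9   73.5] lug end [ 509.4 -191.9   39. ] bolt x in cradle 70.72505313010265 71.28294126872869
[[ 61  60  75  73  74  76  74  76  74  74  73  73  74  84  92  90  96 100
   73]
 [ 58  66  77  66  71  82  83  82  78  78  77  77  78  78  71  59  66  75
   77]
 [ 58  73  76  39   2  14  17  31  49  48  65  64  66  66  70  58  67  76
   78]
 [ 59  77  71  44  31  25  12  12  13   5   4   6  12  17  24  42  70  76
   78]
 [ 66  76  59  61  72  68  66  67  68  68  52  47  26  15  15  37  60  73
   75]
 [ 68  77  59  63  73  72  73  73  74  78  78  78  81  83  72  44  55  73
   75]
 [ 67  78  68  59  68  71  71  71  74  73  74  73  74  74  53  37  61  72
   74]
 [ 62  76  71  51  43  68  72  72  74  73  73  73  71  54  50  46  69  74
   74]
 [ 56  71  79  59  41  53  54  68  75  74  74  66  44  33  42  51  70  73
   75]
 [ 57  70  78  66  61  45  42  38  40  42  33  27  40  46  45  58  72  75
   68]
 [ 53  55  73  67  64  53  39  45  46  40  45  45  47  53  61  61  73  75
   62]]
groove -13.8503685 8
lever 35 -8.705436 [486.9442  -96.94039]
```

Run:
```python
from h import *
c=load('wrist'); R=cv2.Rodrigues(c['rvec'])[0];t=np.array(c['tvec']).reshape(3)
v,u=np.mgrid[0:420,0:560]; x=(u-c['cx'])/c['fx'];y=(v-c['cy'])/c['fy'];r=np.hypot(x,y)+1e-9
W=(np.dstack([x/r*np.tan(r),y/r*np.tan(r),np.ones_like(x)])*c['z_map'][...,None]-t)@R
X=W[(c['z_map']>0)&(np.hypot(W[...,0]-512.5,W[...,1]+170)<22)]
print(np.histogram(X[:,2],np.arange(5,82,2)))
for a,b in((70,80),(57,62),(41.5,46)):
    s=X[(X[:,2]>a)&(X[:,2]<b)]
    if len(s)>4:
        (cx,cy),(w,h),_=cv2.minAreaRect(s[:,:2].astype(np.float32)); A=np.c_[s[:,:2]-s[:,:2].mean(0),np.ones(len(s))]; p=np.linalg.lstsq(A,s[:,2],rcond=None)[0]
        print(a,b,len(s),'mid',((s.min(0)+s.max(0))/2).round(1),s.min(0).round(1),s.max(0).round(1),'slope',p.round(3))
```

```text
(array([ 84,  50,   0,   0,   0,   0,   0,   0,   0,   0,   0,   0,   7,
         1,   0,   0, 140, 560, 156, 109,   8,   3,   3,   5,   5,   4,
         8, 123, 105,   8,   4,   1,  10,  10,  89,  30,   2,   0]), array([ 5,  7,  9, 11, 13, 15, 17, 19, 21, 23, 25, 27, 29, 31, 33, 35, 37,
       39, 41, 43, 45, 47, 49, 51, 53, 55, 57, 59, 61, 63, 65, 67, 69, 71,
       73, 75, 77, 79, 81]))
70 80 135 mid [ 512.7 -171.2   73.7] [ 507.  -176.9   70.1] [ 518.3 -165.4   77.3] slope [-1.7000e-02  7.2000e-02  7.4324e+01]
57 62 211 mid [ 513.1 -170.9   59.8] [ 502.2 -181.2   57.6] [ 524.  -160.6   62. ] slope [-6.000e-03  6.000e-03  6.064e+01]
41.5 46 235 mid [ 509.1 -171.2   43.6] [ 490.9 -185.7   41.5] [ 527.3 -156.6   45.7] slope [ 7.0000e-03 -2.6000e-02  4.3026e+01]
```

Upright (hex top slope 0.006; tip and nut centres within 0.5 mm), collar seated on the lug, bolt ≈69 mm in the cradle. Handing in.

```bash
python3 -c "
from plant import bot
bot.close_job()"
```

```text
the job is handed in; nothing more can be done
```

I fastened the cradle with the short T-bolt and handed the job in at about 29 s on the robot's clock; no verdict is reported.

**What I did**
- I took the short bolt from the kit block and dropped its head lengthwise into the rear slot. A quarter turn clockwise put it under the lips; lifting it met −9.5 N, so it had caught.
- I swung the red lever in line with the valve, then slid the bolt into the U-slot and turned the nut about 246° clockwise. The torque rose from about 0.05 to 0.3 N m.

**Last checks**

| Check | Measured | Required |
|---|---|---|
| Bolt position in the cradle (x) | 69–71 mm | 56–80 mm |
| Bolt upright | stud tip and nut centres agree to 0.5 mm | tilt below 0.08 rad |
| Nut collar's top face | 43–44 mm above the worktop, so the collar sits on the lug | – |
| Head out of square | about 6.5°, resting on the channel wall | below 15° |
| Lever off line | about 0.02 rad | below 0.2 rad |

- **Disagreed:** a single-pixel estimate put the stud tip 3.6 mm in y from the gripper's last position. The depth data put it within 2 mm, with no tilt, so I trusted the depth.
- **Not measured:** I had no direct reading of the clamp force on the lug. That it is over 10 N is my inference from the torque.
- **Not checked:** I did not measure the other things on the worktop again. In the last close-up the tape roll and end stop looked unmoved; I never went near the rest.

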